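# Angle a profile bar past the guard post into its bay

### The arm

A 6-joint arm with a two-finger parallel gripper is mounted at the origin on a cart in front of the work surface, level with it; the furniture and walls round the work are solid. World frame = base frame: x ahead of the robot, y to its left, z up, the work surface at z = 0. Lengths are in m, angles in rad, forces in N, time in s.
With the tool pointing down it reaches from about 0.35 to 1 m from the base axis. Payload 7.1 kg.
Tool frame: the origin (TCP) lies between the finger pads; the fingertips stand 22 mm ahead of it and the grasp point (between the pads) lies 3 mm ahead of it; x points along the fingers, y is the direction in which the jaws open and shut, and the axes are right-handed (so a half turn about x gives the same grasp; the last joint's range is limited). The gripper opens to 85 mm and grips with 20 to 120 N. Pads are 22 mm wide; open, the fingers measure 114 mm over their backs; the gripper's body (76 mm by 85 mm) begins 54 mm behind the grasp point. The pads swing forward as they close: fully open they stand 13 mm farther back than shut.
Start: joints at [1.194, 0.423, 1.63, -0, 1.089, -0.019], TCP at [0.219, 0.585, 0.253] pointing down, gripper open.
Joint ranges: [-3, 3], [-0.9, 2.11], [0.09, 2.58], [-1.31, 4.45], [0.11, 2.69], [-2.54, 2.54]. Speed limits (rad/s): [2.39, 2.39, 3.01, 3.14, 3.14, 3.14].

### API

Orientations are given as a rotation vector (axis times angle).
In Python, from rig import manip gives the robot as it stands. The module is installed in compiled form; this text tells all that it offers. Calls block until the motion is done:
- manip.move_to(position, orientation): joint-space move of the TCP to a pose.
- manip.servo_line(position, orientation=None, rate=0.15): straight line of the TCP; orientation=None keeps the orientation; rate is the mean speed in m/s.
- manip.set_joints(angles): joint-space move.
- manip.command_gripper(opening, f_grip=None): finger opening in m; f_grip is the grip in N (None keeps the last); returns when the fingers have stopped.
- manip.hold(seconds).
- manip.solve_ik(position, orientation): joint angles nearest the present ones, or None.
- manip.camera(name): name is "scene" or "top" or "wrist"; returns a dict with "image" (400x640x3 uint8, red, green, blue), "fx", "fy", "cx", "cy" (pixels), "k1" (the pictures are not rectified: a ray, as slopes to the right and down, at radius r is drawn at 1 + k1 r^2 times it, then the intrinsics apply), "cam_to_world" (4x4, takes a point from camera to world coordinates); the wrist camera has in their place "mount" (4x4, takes a point from camera to tool coordinates, whose origin is the TCP and whose axes are the tool frame's). Camera axes: x right, y down, z forward; pixel columns grow to the right and rows downward; lengths in m; the calibration is good to about 2 mm. A picture is of the moment at which its call begins: read the wrist's pose just before it. There is no depth.
A pose or a line that the arm cannot do raises manip.IKError and nothing moves.
- manip.sign_off(): hands the job in, once; it reports no verdict.
Readings, each from a call of its own:
- manip.get_time(): time.
- manip.get_joint_positions(): joint angles.
- manip.get_joint_vel(): joint speeds.
- manip.get_tau(): joint torques, N m.
- manip.get_position(): TCP position.
- manip.get_ee_rot(): TCP orientation.
- manip.get_contact_force(): force on the tool from outside, world axes, zero at the start.
- manip.get_torque(): the same for the moment, N m.
- manip.get_width(): finger opening in m.
Only numpy, scipy, OpenCV 4.12 (cv2) and the standard library are available. Lean on these libraries where they do the work, as an engineer would, in place of code of your own. Each camera call takes 0.05 s, during which the arm holds its last target. There are 200 camera calls.

### The job

Stow the aluminium profile bar in the green bay: push it over the table with the fingertips until it lies flat against the bay's back rail, between the two end stops. The yellow post stands in the way of a straight push, so angle the bar in: first bring its red-capped end in behind the post while the black-capped end is still outside the bay, then push the black-capped end in after it. Push only: do not pick up, lift or tip the bar, and leave the gear, the bearing and the tape roll where they are.

Things in the scene. Friction and masses are not known exactly. Their poses are not given: they have to be found in the camera images.
- profile: the loose bar: straight slotted aluminium profile, square section 20 x 20 mm, 170 mm long, 0.11 to 0.22 kg, flat on the table, red cap on one end, black on the other. Origin: centre of its underside; y runs along the bar to the red end, z up. It slides freely when pushed. Tall fixed things around: carton (x > 0.60, y > 0.26), bins (x > 0.66), box pile (x < 0.51, y < -0.01), clamp (x < 0.43, y > 0.29), vice left of it
- red_end (a point): centre of the bar's red end face (85 mm along +y from the bar's origin, 10 mm above its underside)
- black_end (a point): centre of the bar's black end face (85 mm along -y from the bar's origin, 10 mm above its underside)
- bay: green painted steel bay fixed to the table, no floor: straight back rail 246 mm long, 12 thick, 26 high, with an end stop (26 high) at each end. Origin: on the table, middle of the rail's front face. x points level into the rail (the way things are pushed home; open front at -x), y along the rail towards the post's end. A seated bar has its axis at x = -10 mm.
- stop_far (a point): foot of the front tip of the end stop beside the post: bay x = -36 mm, y = +111 mm, on its inner face. Each stop reaches 36 mm forward of the rail's face and is 12 mm thick; inner faces are 222 mm apart
- stop_near (a point): the same point of the other end stop: bay x = -36 mm, y = -111 mm
- post: fixed yellow post with a black band, round, 16 mm diameter, 45 mm high. Origin: centre of its foot; axes parallel to the bay's. It stands at bay x = -48 mm (40 mm free between post and rail) and bay y = +35 to +50 mm. The bar starts in front of the bay, within about 10 degrees of parallel to the rail, red end towards +y but short of the post.
- gear: bystander: grey steel gear lying flat, 60 mm diameter, 21 mm high; origin centre of its underside
- bearing: bystander: ball bearing lying flat, 52 mm diameter, 15 mm high; origin centre of its underside
- tape_roll: bystander: black roll of tape lying flat, 58 mm diameter, 19 mm high; origin centre of its underside
Not all that is in view belongs to the job. Several things have the shape of the post; the one meant has the colours described above.

How it is judged:
On the way:
1. the red end is in behind the post while the black end is still outside the bay (y of red_end in the frame of post above 0.004 m and x of red_end in the frame of post above 0.004 m and x of black_end in the frame of bay below -0.036 m), for 0.1 s.
At the end, for the whole second after the job is handed in: The bar lies flat on the table at rest in the bay, between the end stops, both ends within 8 mm of touching the back rail, its red end behind and past the post (x of red_end in the frame of bay between -0.018 and 0 m and x of black_end in the frame of bay between -0.018 and 0 m and y of red_end in the frame of bay below 0.114 m and y of black_end in the frame of bay above -0.114 m and y of red_end in the frame of post above 0.004 m and height (world z) of profile below 0.004 m and angle between profile's own z axis and vertical below 0.1 rad and linear speed of profile below 0.01 m/s).
It fails at once if the bar is lifted off the table (an end 15 mm up, or the middle 8 mm), or tipped over (height (world z) of profile above 0.008 m or height (world z) of any of red_end, black_end above 0.025 m or angle between profile's own z axis and vertical above 0.35 rad).
It fails at once if the gear, bearing or tape roll is moved by more than 15 mm (distance of any of gear, bearing, tape_roll from where it was at the start of the episode above 0.015 m).
It also fails if it takes over 64 s, if anything falls off the work surface, if the arm or the gripper's body presses on something with over 40 N, if the wrist force passes 120 N, or if a joint passes its speed limit or range.

## Working session

There is one attempt and no reset: what is moved stays moved. The work goes in short steps, each a Python script; the robot and the scene stay as the last script left them, time stands still between calls to the robot, and variables do not carry over. Pictures are saved under pics/ and viewed, about 8 in all and at most 12, crops included, and the job is handed in when it is done.

```bash
mkdir -p pics; cat > h.py <<'E'
import numpy as np, cv2
from rig import manip
from scipy.spatial.transform import Rotation as R
def snap(name,fn=None):
    p=np.array(manip.get_position()); r=np.array(manip.get_ee_rot())
    c=manip.camera(name)
    if 'mount' in c:
        T=np.eye(4);T[:3,:3]=R.from_rotvec(r).as_matrix();T[:3,3]=p
        c['cam_to_world']=T@np.array(c['mount'])
    if fn: cv2.imwrite('pics/'+fn,c['image'][:,:,::-1])
    return c
def ray(c,uv,z):
    uv=np.atleast_2d(np.array(uv,float))
    d=np.c_[(uv[:,0]-c['cx'])/c['fx'],(uv[:,1]-c['cy'])/c['fy']]
    s=d.copy()
    for _ in range(20): s=d/(1+c['k1']*(s**2).sum(1,keepdims=True))
    T=np.array(c['cam_to_world']); w=np.c_[s,np.ones(len(s))]@T[:3,:3].T; o=T[:3,3]
    return o+w*((z-o[2])/w[:,2:3])
E
python3 - <<'E'
from h import *
print(manip.get_time(),manip.get_position(),manip.get_ee_rot(),manip.get_width())
for n in('top','scene'):
    c=snap(n,n+'0.png');print(n,c['fx'],c['cx'],c['cy'],c['k1'],np.round(c['cam_to_world'],3).tolist())
E
```

```text
0.0 [0.21865911 0.58493579 0.25252948] [ 0.27954102  1.55283865 -0.28197426] 0.08506336049752233
top 470.52379826184335 311.6886433217961 208.09998190776483 -0.13754403738362253 [[-0.026, -0.981, 0.193, 0.355], [-1.0, 0.026, -0.001, 0.084], [-0.004, -0.193, -0.981, 1.024], [0.0, 0.0, 0.0, 1.0]]
scene 517.5932322039494 316.58658461358965 200.85806758928896 0.004080288900114584 [[0.764, -0.392, 0.513, -0.035], [-0.645, -0.475, 0.598, -0.612], [0.009, -0.788, -0.616, 0.76], [0.0, 0.0, 0.0, 1.0]]
```

View pics/top0.png

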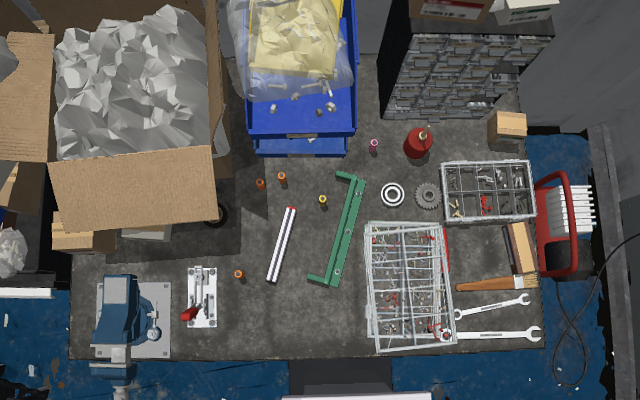

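View pics/scene0.png

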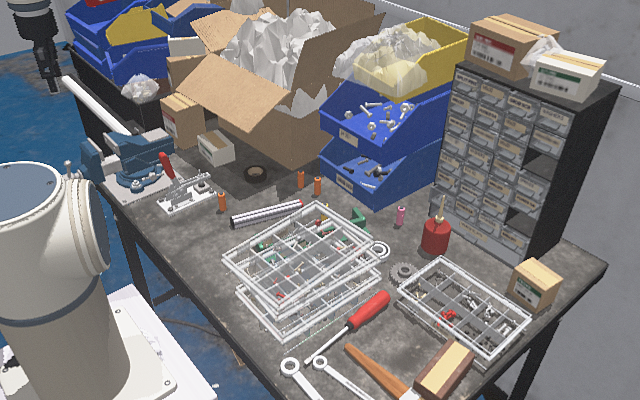

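Top view: bar from red cap (291,207) to black cap (270,281); the yellow post is at (322,199) and the green rail runs (362,178) to (325,283), with its open side to the left. The scene view shows the clear box stack hiding most of the bay, so I'll get coarse positions from the top view.

```bash
python3 - <<'E'
from h import *
c=snap('top')
for n,uv,z in[('red',(291,207),.02),('black',(270,281),.02),('posttop',(322,197),.045),('railA',(363,180),.026),('railB',(330,285),.026),('farstop',(337,174),.026),('nearstop',(309,277),.026),('gear',(428,196),.02),('bearing',(392,195),.015),('box',(368,222),.06),('box2',(366,345),.06),('or',(281,176),.045),('or2',(261,184),.045),('or3',(238,274),.045),('tape',(217,213),.02)]:
    print(n,ray(c,uv,z).round(3)[0])
w=snap('wrist'); print(w['fx'],w['cx'],w['cy'],w['k1'],np.round(w['mount'],3).tolist())
E
```

```text
red [0.556 0.128 0.02 ]
black [0.397 0.176 0.02 ]
posttop [0.571 0.061 0.045]
railA [ 0.611 -0.031  0.026]
railB [0.385 0.049 0.026]
farstop [0.626 0.026 0.026]
nearstop [0.403 0.093 0.026]
gear [ 0.572 -0.173  0.02 ]
bearing [ 0.578 -0.094  0.015]
box [ 0.512 -0.033  0.06 ]
box2 [ 0.262 -0.018  0.06 ]
or [0.619 0.148 0.045]
or2 [0.603 0.191 0.045]
or3 [0.412 0.24  0.045]
tape [0.547 0.29  0.02 ]
318.68731284165557 319.30752347563583 199.32149441284548 -0.0014215161523413835 [[-0.001, -0.264, 0.965, -0.12], [1.0, 0.0, 0.001, 0.001], [-0.001, 0.965, 0.264, -0.068], [0.0, 0.0, 0.0, 1.0]]
```

```bash
cat >> h.py <<'E'
def ori(ang):  # tool down, tool y at world heading ang; tool z = pushes to the right of it
    c,s=np.cos(ang),np.sin(ang)
    return R.from_matrix(np.array([[0,c,s],[0,s,-c],[-1,0,0]])).as_rotvec()
E
python3 - <<'E'
from h import *
print(R.from_rotvec(manip.get_ee_rot()).as_matrix().round(2))
a=np.arctan2(-.08,.226)
print(manip.solve_ik([.48,.12,.2],ori(a)))
for p in([.4,.45,.3],): print(manip.solve_ik(p,ori(a)))
manip.move_to([.48,.12,.2],ori(a))
w=snap('wrist','w1.png'); print(manip.get_time(),manip.get_contact_force())
E
```

```text
[[-0.    0.35  0.94]
 [-0.    0.94 -0.35]
 [-1.   -0.   -0.  ]]
[0.22092489 0.3094641  1.95541558 0.         0.87671298 0.56114301]
[0.82438787 0.34045128 1.63990489 0.         1.16123649 1.16460599]
2.1917 [0.37802818 0.2199736  0.04673799]
```

View pics/w1.png

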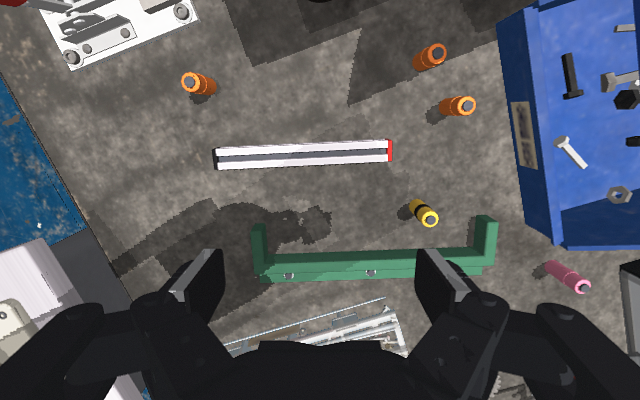

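Clear wrist view: the bar runs from black (216,159) to red (391,150), the yellow post is at (415–430, 203–220) and the green bay spans x 251–497. Both jaws stay clear of it. The bay's inner boundary in the image is at table height, so I'll fit that.

```bash
cat >> h.py <<'E'
def line(P):  # centroid, direction, with outlier trim
    for _ in range(3):
        m=P.mean(0);d=np.linalg.svd(P-m)[2][0];r=np.abs((P-m)@[-d[1],d[0]]);P=P[r<=max(2*np.median(r),1e-4)]
    return m,d
def hsv(c): return cv2.cvtColor(np.ascontiguousarray(c['image']),cv2.COLOR_RGB2HSV)
E
python3 - <<'E'
from h import *
c=snap('wrist'); h=hsv(c); H,S,V=cv2.split(h)
g=((H>60)&(H<90)&(S>80)&(V>40))
cols=np.arange(285,410); rows=[np.where(g[215:290,k])[0][0]+215-.5 for k in cols]
m,d=line(ray(c,np.c_[cols,rows],0)[:,:2])
if d[0]<0:d=-d
n=np.array([d[1],-d[0]]); ang=np.arctan2(d[1],d[0]); print('ang',ang,'front pt',m)
ft=[]
for side in(0,1):
    pts=[]
    for r in range(232,246):
        k=np.where(g[r,:360])[0].max()+.5 if side==0 else np.where(g[r,400:])[0].min()+400-.5
        pts.append((k,r))
    P=ray(c,pts,0)[:,:2]; ft.append(((P-m)@d)); print(((P-m)@d).round(4))
a,b=map(np.median,ft); print('inner width',b-a)
O=m+d*(a+b)/2; print('O',O)
B=lambda P:np.c_[(P-O)@n,(P-O)@d]
y=((H>20)&(H<33)&(S>120)&(V>80)).astype(np.uint8); y[:190]=0;y[240:]=0;y[:,:395]=0;y[:,445:]=0
ys,xs=np.where(y);print('yellow',xs.min(),xs.max(),ys.min(),ys.max())
# bar: bright/low-sat region + caps
roi=np.zeros_like(y);roi[135:175,205:400]=1
red=roi*((H<8)|(H>172))*(S>130)*(V>60); rp=np.argwhere(red)[:,::-1]; print('red px',len(rp),rp.mean(0))
white=(roi*(V>170)*(S<60)).astype(np.uint8)
r=cv2.minAreaRect(np.argwhere(white|red)[:,::-1].astype(np.float32));print(r)
bx=cv2.boxPoints(r); P=ray(c,bx,.02)[:,:2]; print('bar corners bay',B(P).round(4))
print('red',B(ray(c,[rp.mean(0)],.015)[:,:2]))
np.savez('bay.npz',O=O,d=d,n=n,ang=ang)
im=c['image'][:,:,::-1]; cr=np.vstack([cv2.resize(im[190:285,240:500],None,fx=3,fy=3,interpolation=cv2.INTER_NEAREST),cv2.resize(im[130:180,200:460],None,fx=3,fy=3,interpolation=cv2.INTER_NEAREST)]);cv2.imwrite('pics/w2.png',cr)
E
```

```text
ang -0.2970811758727723 front pt [0.47995195 0.03724759]
[-0.0852 -0.0853 -0.0854 -0.0855 -0.0856 -0.0846 -0.0858 -0.0848 -0.0849
 -0.085  -0.0851 -0.0852 -0.0853 -0.0854]
[0.1388 0.1389 0.139  0.138  0.1381 0.1382 0.1383 0.1384 0.1385 0.1386
 0.1387 0.1388 0.1389 0.139 ]
inner width 0.22391141346734028
O [0.50551693 0.0294211 ]
yellow 409 438 199 226
red px 94 [389.21276596 149.56382979]
((303.8250732421875, 154.08270263671875), (22.21984100341797, 175.52687072753906), 87.1728744506836)
bar corners bay [[-0.1199 -0.1474]
 [-0.1211  0.0164]
 [-0.1004  0.0178]
 [-0.0989 -0.149 ]]
red [[-0.11049413  0.01601829]]
```

View pics/w2.png

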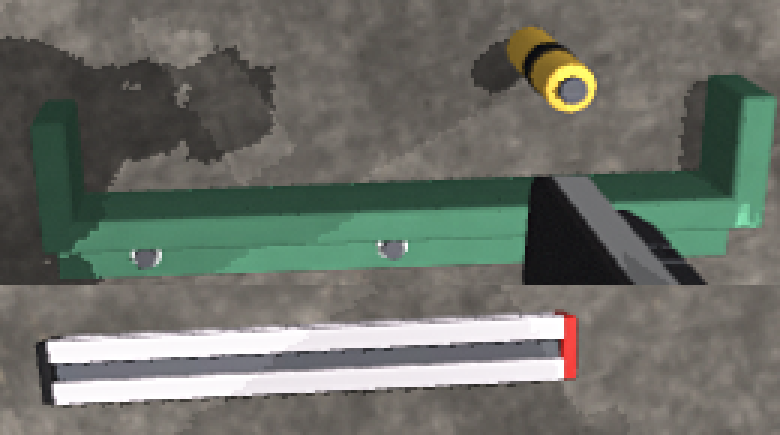

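```bash
cat >> h.py <<'E'
try:
    b_=np.load('bay.npz'); O,d,n,ang=[b_[k] for k in('O','d','n','ang')]
except Exception: pass
B=lambda P:np.c_[(np.atleast_2d(P)[:,:2]-O)@n,(np.atleast_2d(P)[:,:2]-O)@d]
W=lambda x,y,z:np.r_[O+n*x+d*y,z]
O_=lambda deg:ori(float(ang)-np.radians(deg))
E
python3 - <<'E'
from h import *
c=snap('wrist'); print('post',B(ray(c,[(430.7,219.7)],.045)))
for q in [(-.16,-.06,.03,20),(-.09,-.077,.02,20),(-.12,-.17,.025,20),(-.06,-.03,.02,0)]:
    print(np.round(manip.solve_ik(W(*q[:3]),O_(q[3])),2))
manip.move_to(W(-.16,-.06,.08),O_(20))
f0=np.array(manip.get_contact_force())
for z in(.035,.03,.026,.023,.020,.018,.016,.014):
    manip.servo_line(W(-.16,-.06,z),rate=.04)
    f=np.array(manip.get_contact_force())-f0;print(z,manip.get_position()[2].round(4),f.round(1))
    if f[2]>3:break
snap('wrist','w3.png');print(manip.get_time())
E
```

```text
post [[-0.04888718  0.0484364 ]]
[ 0.36  0.65  1.93 -0.    0.56  1.01]
[ 0.27  0.63  2.05 -0.    0.46  0.91]
[ 0.45  0.59  2.16 -0.    0.39  1.09]
[0.17 0.65 2.   0.   0.5  0.46]
0.035 0.0352 [ 0.4  0.4 -0.5]
0.03 0.0298 [ 0.1  0.3 -0.4]
0.026 0.0257 [ 0.9 -0.1 -0.4]
0.023 0.0228 [ 1.1  0.7 -0.5]
0.02 0.0198 [-0.1  0.6  0.6]
0.018 0.0179 [ 1.2 -0.3 -0.3]
0.016 0.0159 [0.9 0.8 0.5]
0.014 0.0139 [0.7 0.3 0.3]
6.025
```

View pics/w3.png

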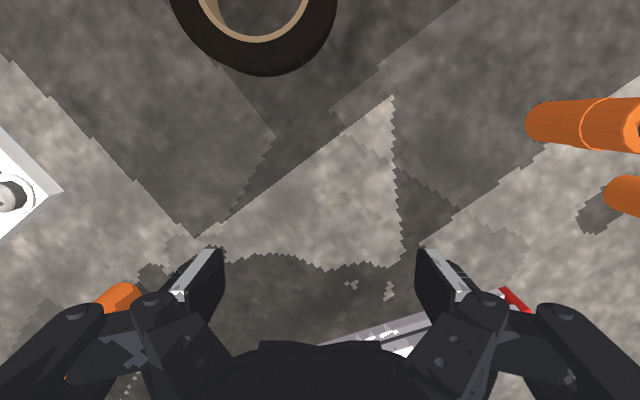

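No table contact at TCP z = 14 mm, so the open fingertips stand about 9 mm ahead of the TCP. I can use them as a fence. The view is otherwise clear, with an orange post off the left finger and the bar lower right. Next is the fence push at 20°.

```bash
cat >> h.py <<'E'
def bar(c,lo=None):
    """bar ends in bay frame from a wrist picture: bright faces -> axis; red cap -> red end"""
    H,S,V=cv2.split(hsv(c))
    w=((V>165)&(S<60)).astype(np.uint8); w=cv2.morphologyEx(w,cv2.MORPH_CLOSE,np.ones((13,13)))
    red=(((H<8)|(H>172))&(S>130)&(V>60)).astype(np.uint8)
    k,l,st,ce=cv2.connectedComponentsWithStats(w|red); best=None
    for i in range(1,k):
        if st[i,4]<300: continue
        p=np.argwhere(l==i)[:,::-1].astype(np.float32); P=(B(ray(c,p,.02))*1000).astype(np.float32)
        r=cv2.minAreaRect(P); a,b=max(r[1]),min(r[1])
        print('cand',np.round(r[0]),np.round(r[1]),(red*(l==i)).sum())
        if 140<a<185 and 14<b<28: best=(r,B(ray(c,np.argwhere((l==i)&(red>0))[:,::-1],.02)).mean(0)*1000 if (red*(l==i)).any() else None)
    if best is None: return None
    r,rc=best; bx=cv2.boxPoints(r); e=[(bx[0]+bx[1])/2,(bx[1]+bx[2])/2]
    u=e[0]-r[0] if np.hypot(*(e[0]-r[0]))>50 else e[1]-r[0]; u/=np.hypot(*u)
    if u[1]<0:u=-u
    red_end=np.array(r[0])+u*max(r[1])/2
    return red_end,red_end-170*u,np.degrees(np.arctan2(u[0],u[1])),rc
E
python3 - <<'E'
from h import *
f0=np.array(manip.get_contact_force())
manip.servo_line(W(-.093,-.077,.014),rate=.05)
print(manip.get_position(),np.array(manip.get_contact_force())-f0)
manip.servo_line(W(-.103,-.073,.014),rate=.1)
manip.servo_line(W(-.103,-.073,.09),rate=.2)
manip.move_to(W(-.06,-.06,.2),O_(0))
c=snap('wrist','w4.png');print(bar(c),manip.get_time())
E
```

```text
[0.45904469 0.14094617 0.01392815] [ 0.35485858  0.05971096 -0.29328276]
cand [-205. -228.] [95. 26.] 0
cand [-73. -79.] [165.  22.] 95
cand [  50. -364.] [ 67. 155.] 0
cand [118. -65.] [ 95. 211.] 0
cand [115. 264.] [103.   7.] 315
(array([-45.2508236 ,  -1.36112873]), array([-103.20101233, -161.17907399]), np.float64(19.930708550088216), array([-45.77446565,  -3.83481489])) 8.95
```

View pics/w4.png

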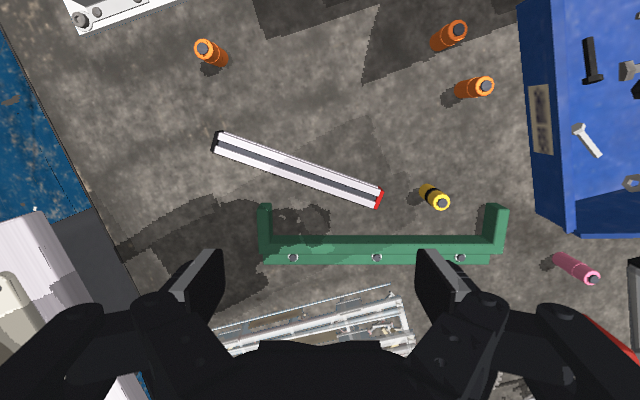

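Wrist view: the bar is angled 19.9° as planned, with red (380,198) short of the yellow post (437,197). I'll nudge it 4 mm further to clear the post, then push axially.

```bash
python3 - <<'E'
from h import *
u=np.array([np.sin(np.radians(20)),np.cos(np.radians(20))]); v=np.array([u[1],-u[0]])
P=lambda q,z:W(q[0],q[1],z)
cen=np.array([-.0742,-.0813])
q=cen-v*.035
manip.move_to(P(q,.08),O_(20)); manip.servo_line(P(q,.014),rate=.12)
manip.servo_line(P(cen-v*.017,.014),rate=.04)
manip.servo_line(P(cen-v*.03,.014),rate=.1); manip.servo_line(P(cen-v*.03,.08),rate=.2)
black=cen+v*.004-u*.085
manip.command_gripper(0.0)
manip.move_to(P(black-u*.03,.08),O_(-70)); manip.servo_line(P(black-u*.03,.029),rate=.12)
f0=np.array(manip.get_contact_force())
manip.servo_line(P(black+u*(.063-.011),.029),rate=.04)
print(manip.get_position(),(np.array(manip.get_contact_force())-f0).round(1))
manip.hold(.2)
manip.servo_line(P(black+u*.035,.029),rate=.1);manip.servo_line(P(black+u*.035,.09),rate=.2)
manip.command_gripper(.06)
manip.move_to(W(-.06,-.02,.2),O_(0))
c=snap('wrist','w5.png');print(bar(c),manip.get_time())
E
```

```text
[0.42077779 0.14092765 0.02903812] [0.4 0.1 1.2]
cand [-204. -227.] [26. 94.] 0
cand [-51. -27.] [174.  29.] 89
cand [  67. -347.] [138.  44.] 0
cand [ 89. -36.] [ 72. 140.] 0
cand [ 136. -376.] [57. 23.] 0
cand [ 174. -189.] [43. 92.] 0
cand [162. 136.] [49. 24.] 0
None 19.0083
```

View pics/w5.png

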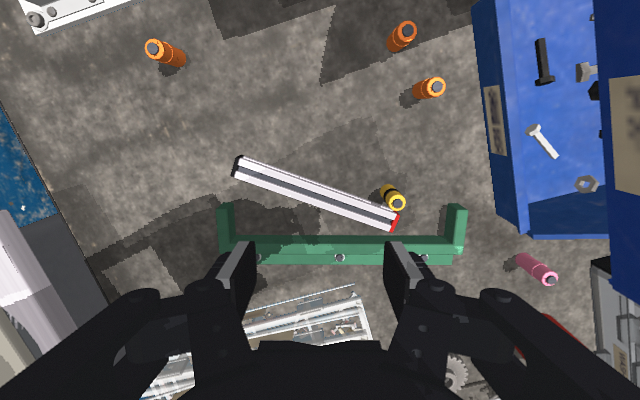

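Red end (393,223) has gone in behind the post (397,202), and the black end (237,167) is still outside. I'll measure the ends before the next push.

```bash
python3 - <<'E'
from h import *
c=snap('wrist')
print(B(ray(c,[(393,222),(238,167),(398,203)],.02)).round(4), 'post top',B(ray(c,[(398,203)],.045)))
H,S,V=cv2.split(hsv(c)); r=((H<8)|(H>172))&(S>130)&(V>60); r[:200]=0;r[245:]=0;r[:,:370]=0;r[:,420:]=0
print(B(ray(c,np.argwhere(r)[:,::-1],.02)).mean(0))
E
```

```text
[[-0.0223  0.0512]
 [-0.077  -0.0993]
 [-0.042   0.0548]] post top [[-0.04910141  0.04845933]]
[-0.02211266  0.05289885]
```

The red end is only about 2–3 mm beyond the required line, which is too little margin. I'll push it 13 mm further axially, then push the black end in with the fence parallel to the rail, watching the force.

```bash
python3 - <<'E'
from h import *
u=np.array([np.sin(np.radians(20)),np.cos(np.radians(20))]); v=np.array([u[1],-u[0]])
P=lambda q,z:W(q[0],q[1],z)
black=np.array([-.0995,-.1626])
manip.command_gripper(0.0)
manip.move_to(P(black+u*.030,.08),O_(-70)); manip.servo_line(P(black+u*.030,.029),rate=.12)
f0=np.array(manip.get_contact_force())
manip.servo_line(P(black+u*.065,.029),rate=.04)
print((np.array(manip.get_contact_force())-f0).round(1)); manip.hold(.2)
manip.servo_line(P(black+u*.045,.029),rate=.1);manip.servo_line(P(black+u*.045,.09),rate=.2)
manip.command_gripper(.06)
manip.move_to(W(-.115,-.03,.09),O_(0))
c=snap('wrist'); H,S,V=cv2.split(hsv(c)); r=((H<8)|(H>172))&(S>130)&(V>60)
for p in cv2.connectedComponentsWithStats(r.astype(np.uint8))[3][1:]: print('red?',B(ray(c,[p],.015)).round(4))
manip.servo_line(W(-.115,-.03,.024),rate=.12)
f0=np.array(manip.get_contact_force())
for x in (-.08,-.06,-.05,-.042,-.038,-.036,-.034,-.032,-.0305,-.029,-.0275):
    manip.servo_line(W(x,-.03,.024),rate=.04)
    f=(np.array(manip.get_contact_force())-f0); fx=f[:2]@n; print(x,fx.round(1),(f[:2]@d).round(1),f[2].round(1))
    if -fx>(8 if x>-.037 else 20): break
print(manip.get_time())
manip.servo_line(W(x-.015,-.03,.024),rate=.08);manip.servo_line(W(x-.015,-.03,.09),rate=.2)
manip.move_to(W(-.07,-.01,.19),O_(0))
c=snap('wrist','w6.png');print(bar(c),manip.get_time())
E
```

```text
[-0.5 -0.5  0.2]
red? [[-0.1706 -0.1729]]
red? [[-0.136   0.0924]]
red? [[-0.0086  0.0661]]
-0.08 1.2 -1.3 0.2
-0.06 -0.3 -0.9 -0.1
-0.05 -0.1 -0.3 -0.4
-0.042 1.2 -0.4 -0.6
-0.038 0.3 -0.9 0.2
-0.036 0.7 -1.4 -0.2
-0.034 0.3 -1.0 -0.1
-0.032 -0.4 0.0 -0.9
-0.0305 -6.6 -2.5 -0.8
-0.029 -17.7 -4.6 -3.3
29.6083
cand [-208. -216.] [119.  33.] 0
cand [-14.  13.] [ 25. 128.] 85
cand [  78. -339.] [105.  36.] 0
cand [ 80. -32.] [ 56. 120.] 0
cand [ 154. -174.] [41. 89.] 0
None 30.9833
```

View pics/w6.png

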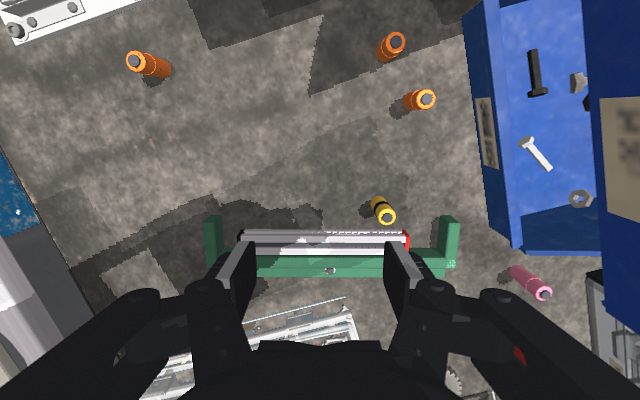

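The bar lies along the rail: black end (241,236), red end (407,240) to the right of the post (385,216). I'll check the ends numerically and with a closer view from a shifted pose.

```bash
python3 - <<'E'
from h import *
manip.command_gripper(.085)
manip.move_to(W(-.0,.0,.2),O_(0))
c=snap('wrist'); im=c['image'][:,:,::-1]
p=B(ray(c,[(320,200)],0)); print('centre',p)
T=np.array(c['cam_to_world'])
# pixel of bay points
def px(x,y,z):
    q=np.linalg.inv(T)@np.r_[W(x,y,z),1]; s=q[:2]/q[2]; s=s*(1+c['k1']*(s@s)); return s*[c['fx'],c['fy']]+[c['cx'],c['cy']]
a=px(-.06,-.125,.02);b=px(.02,.125,.0);print(a,b)
x0,y0,x1,y1=int(a[0])-5,int(a[1])-15,int(b[0])+5,int(b[1])+20
cv2.imwrite('pics/w7.png',cv2.resize(im[y0:y1,x0:x1],None,fx=2.5,fy=2.5,interpolation=cv2.INTER_NEAREST));print(x0,y0)
np.save('T.npy',T)
cv2.imwrite('pics/w7full.png',im)
print(manip.get_time())
E
```

```text
centre [[2.16136522e-02 8.83362623e-05]]
[183.37876184 120.08439102] [439.90452279 198.34297363]
178 105
31.8
```

View pics/w7.png

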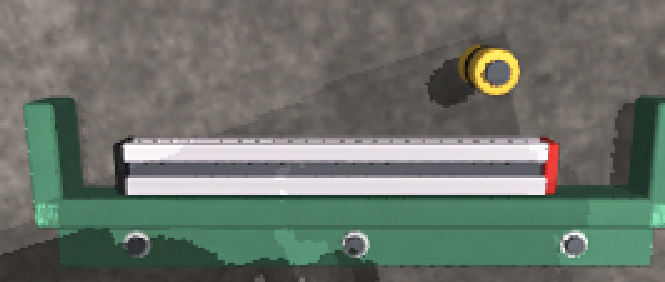

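```bash
python3 - <<'E'
from h import *
c=snap('wrist')
f=lambda p:np.array(p)/2.5+[178,105]
print(B(ray(c,[f((552,167)),f((120,168))],.02)).round(4), 'rail-side edge',B(ray(c,[f((546,195)),f((128,195))],.02)).round(4),'post',B(ray(c,[f((498,72))],.045)).round(4))
t=snap('top'); H,S,V=cv2.split(hsv(t))
manip.sign_off(); print(manip.get_time())
E
```

```text
[[-0.0125  0.0752]
 [-0.0122 -0.0898]] rail-side edge [[-0.0016  0.0736]
 [-0.0017 -0.0875]] post [[-0.0497  0.0485]]
the job is handed in; nothing more can be done
the job is handed in; nothing more can be done
```

The bar is stowed in the green bay and the job is handed in at about 32 s of the 64 s allowed. I used fingertip pushes only.

**How it went**
- I used the open fingers as a fence to angle the bar 20°.
- Two pushes on the black end face then drove the red end in behind the post. After the first, the red end was only 2–3 mm past the required line, so I pushed it another 13 mm.
- The fence, held parallel to the rail, then pushed the black end in. I stopped when the contact force rose to about 18 N.

**Last checks, from the wrist camera**

| Point | Bay x | Bay y | Needed |
|---|---|---|---|
| Red end | -12.5 mm | +75 mm | x between -18 and 0, y below 114 |
| Black end | -12.2 mm | -90 mm | x between -18 and 0, y above -114 |
| Post | -50 mm | +48 mm | red end past it; it is about 27 mm past |

The bar looks parallel to the rail, and its edge reads about 1.6 mm from the rail face, which is within the 2 mm calibration error.

**Checks that were weak or missing**
- **Bar detection:** the automatic bar finder failed in the last two views because glare or the post merged with the bar. Those end positions come from pixels I picked by hand.
- **Red end behind the post:** I confirmed the "red in, black out" stage by camera only after the first axial push. After the second I had just a rough reading of the red cap (bay y about 66 mm), taken at a poor viewing angle.
- **Bystanders:** I did not measure the gear, bearing and tape roll again. The fingertips were kept well away from them.

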